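Make the test bench safe

TASK

Make the electronics bench safe, in this order: press the wide rectangular key on the bench supply fully in and let it come back out; then push down the raised far end of the wide rocker on the outlet box until it has gone fully over; then press the round button on the discharge pod right down, and finish while still holding it down with the fingers. Press no other key or rocker, do not press the pod's button before the wide rocker is over, and do not lift, tip or shove the pod or anything else on the bench.

Things in the scene. Friction and masses are not known exactly. Their poses are not given: they have to be found in the camera images.
- supply: Low desktop bench supply, fixed to the bench, cream case 130 (x) by 150 (y) mm, with a sloping top panel that rises away from the robot by 0.15 rad: top about 30 mm high at its near edge, 49 mm at its far edge. A dark display lies on the panel's far half, three keys in a row on its near half. Origin: centre of its underside; x points to its far (display) side, y to its left, z up. It may be turned up to 0.3 rad.
- output_key_top (a point): Centre of the top face of the supply's wide rectangular grey output key, 28 (x) by 38 (y) mm, the rightmost (-y) key and the only rectangular one. When released its top stands 10 mm off the panel. z is the panel's normal (leans 0.15 rad towards the robot), x up the slope, y left. Pushing straight down works too.
- output_key (a joint): Travel of the rectangular key in m: 0 released, 0.005 fully in; spring return, about 1.2 N to start and 4 N fully in. Counts as pressed above 0.0038.
- round_key0 (a joint): Round key, 18 mm across, top 7 mm off the panel, 62 mm to the left (+y) of the rectangular key's centre. Leave alone. 0 released, 0.004 fully in (m).
- round_key1 (a joint): Second round key, 18 mm across, 30 mm further left. Leave alone. 0 released, 0.004 fully in (m).
- outlet_box: Grey mains outlet box fixed to the bench, 110 (x) by 150 (y) by 45 mm high, with two black rockers side by side on top, both rocking about the box's y axis. Origin: centre of its underside; x points to its far side, y to its left, z up. It may be turned up to 0.3 rad.
- wide_rocker_pivot (a point): Pivot of the wide rocker (right, -y side): the bottom of the shallow V of its top, midway along it, 53 mm above the bench. The rocker is 28 mm wide (y) and 52 mm long, 26 mm to each side of the pivot. The point's axes are the box's at joint value 0, and turn with the rocker.
- wide_rocker_end (a point): Point on the top face of the wide rocker's far half, 18 mm out from the pivot, on its centre line: where to push. It stands about 7 mm above the pivot at the start and comes level with the pivot (53 mm above the bench, 8 mm above the box's top) when the rocker is fully over.
- wide_rocker (a joint): Wide rocker in rad: near 0 at the start (near half level, far half rising at 0.4 rad), 0.4 fully over (far half level, near half raised). Stays where it is left; pushing takes about 3 N at the marked end. Counts as over above 0.34.
- narrow_rocker (a joint): Narrow rocker, 13 mm wide and 52 mm long, same shape and height, its centre line 76 mm to the left (+y) of the wide one's. Leave alone. 0 at the start, 0.4 over (rad).
- pod: Loose discharge pod, standing free on the bench on rubber feet: plain aluminium box 110 (x) by 80 (y) mm, top 40 mm above the bench, about 0.7 kg, with two brass posts (reaching 62 mm above the bench) at its far end, 40 mm beyond its centre, and the round button 22 mm to the near side of its centre. Origin: centre of its underside; x points to the posts, z up. It may be turned up to 0.3 rad.
- discharge_top (a point): Centre of the top of the pod's round black button, 38 mm across, in a dark collar 54 mm across. Released, the top is 62 mm above the bench and 10 mm above the collar. z up.
- discharge (a joint): Travel of the pod's button in m: 0 released, 0.006 fully down, its top then 4 mm above the collar; spring return, about 1.5 N to start and 5 N fully down. Counts as down above 0.0045.
- screwdriver: Screwdriver with a blue handle, 170 mm long, lying in the gap between the left and middle units. Bystander.
- spool: Solder spool, 42 mm across, 44 mm high, standing in the gap between the middle and right units. Bystander.
- board: Green circuit board 50 by 65 mm, up to 18 mm high, lying behind the outlet box. Bystander.
- tin: Flat grey-green tin 58 by 88 mm, 30 mm high, behind the supply. Bystander.
- jar: Small flux jar 40 mm across, 45 mm high, behind the pod. Bystander.
- meter: Orange handheld multimeter 170 by 78 mm, 44 mm high, lying on its back beyond the left gap. Bystander.
- mug: White mug 76 mm across, 85 mm high, beyond the right gap. Bystander.
Mind the look-alikes: they are no part of the job. What is shaped like the supply but red or turquoise is not meant.

How it is judged (in metres and radians):
On the way, in this order (a step that is already met when the one before it is completed fails the run):
1. the supply's rectangular key is pressed in (beyond 3.8 of 5 mm) while the wide rocker is not yet over (value of joint output_key above 0.0038 m and value of joint wide_rocker below 0.15 rad), for 0.05 s.
2. the key is back out and the wide rocker is fully over (value of joint output_key below 0.0015 m and value of joint wide_rocker above 0.34 rad), for 0.1 s.
3. the pod's round button is held down by the fingers (value of joint discharge above 0.0045 m and contact force between discharge and the fingers above 1 N), for 0.3 s.
At the end, for the whole second after the job is handed in: The fingers hold the pod's button down (over 4.5 of 6 mm, over 1 N); wide rocker over 0.34 of 0.4 rad; rectangular key out (within 1.5 mm); narrow rocker under 0.1 rad; pod and bystanders at rest within 30 mm of their starts, pod level within 0.1 rad (all of step 2 and all of step 3 and value of joint narrow_rocker below 0.1 rad and distance of each of pod, screwdriver, spool, board, tin, jar, meter, mug from where it was at the start of the episode below 0.03 m and angle between pod's own z axis and vertical below 0.1 rad and linear speed of pod below 0.01 m/s and linear speed of each of screwdriver, spool, board, tin, jar, meter, mug below 0.02 m/s); the arm keeps its last pose, push and grip.
It fails at once if a round key of the supply is pressed (beyond 2.5 of 4 mm) (value of joint any of round_key0, round_key1 above 0.0025 m).
It fails at once if the narrow rocker is moved (beyond 0.1 rad) (value of joint narrow_rocker above 0.1 rad).
It fails at once if the pod's button is pressed (beyond 3 of 6 mm) while the wide rocker is not yet over (value of joint discharge above 0.003 m and value of joint wide_rocker below 0.3 rad).
It fails at once if the pod is lifted more than 10 mm, tipped more than 0.25 rad or shoved more than 30 mm (height (world z) of pod above 0.01 m or angle between pod's own z axis and vertical above 0.25 rad or distance of pod from where it was at the start of the episode above 0.03 m).
It fails at once if a bystander is shoved or lifted more than 30 mm (distance of any of screwdriver, spool, board, tin, jar, meter, mug from where it was at the start of the episode above 0.03 m).
It also fails if it takes over 45 s, if anything falls off the work surface, if the arm or the gripper's body presses on something with over 40 N, if the wrist force passes 120 N, or if a joint passes its speed limit or range.

ROBOT

A 6-joint arm with a two-finger parallel gripper is mounted at the origin on the work surface. World frame = base frame: x ahead of the robot, y to its left, z up, the work surface at z = 0. Lengths are in mm, angles in rad, forces in N, time in s.
With the tool pointing down it reaches from about 375 to 925 mm from the base axis. Payload 5.7 kg.
Tool frame: the origin (TCP) lies on the centre line of the jaws, within the pads' length; the fingertips stand tcp_to_tips ahead of it and the grasp point (between the pads) lies 3 mm ahead of it (tcp_to_tips is the distance from the TCP to the fingertips, in mm); z points along the fingers, y is the direction in which the jaws open and shut (so a half turn about z gives the same grasp; the last joint's range is limited). The gripper opens to 85 mm and grips with 20 to 120 N. Pads are 22 mm wide; open, the fingers measure 114 mm over their backs; the gripper's body (76 mm by 85 mm) begins 54 mm behind the grasp point. The pads swing forward as they close: fully open they stand 13 mm farther back than shut.
Start: joints at [1.023, 0.359, 1.51, -0, 1.272, -0.115], TCP at [251.639, 544.65, 253.267] pointing down, gripper open.
Joint ranges: [-2.97, 2.97], [-1.01, 2.36], [0.21, 2.38], [-0.96, 4.11], [0.2, 2.71], [-2.98, 2.98]. Speed limits (rad/s): [2.39, 2.39, 3.14, 3.14, 3.14, 3.14].

INTERFACE

Orientations are given as a rotation vector (axis times angle).
In Python, from bench import sense, read_camera, close_job, tcp_to_tips gives the robot as it stands. The module is installed in compiled form; this text tells all that it offers.
- The arm moves only by the tool step_arm, never from a script. Its argument "targets" is text: rows parted by semicolons, each of 6 numbers parted by spaces: the shift along the tool's x, y, z in m, then the turn, a rotation vector about the tool's x, y, z in degrees. In form: tx ty tz wx wy wz; .... A call has 1 to 5 rows; each row is the pose to reach, as a shift and turn from the pose measured when the call began, along the tool's axes at that moment; what a row does not reach only later rows make up. A row lasts 1/8 s, in which the tool goes at most 62.5 mm and 10.7 degrees, less where a joint would pass 70% of its speed; a pose out of reach is approached as far as the arm can. A call with a gripper value outside its range is refused whole. "claw" is the gripper's target within -1 to 1 (fully open at 1, half-way at 0, shut at -1), set as the call begins (left out, the last holds). The fingers move at their own pace and stop on an object; "grip_force" is the grip in N (left out, the last holds). Time passes only in rows, so rows that repeat a pose let the fingers close. It gives the time, the measured TCP pose, the force and the opening at its end, in the units of the state.
- sense(): the state, without advancing time (a new reading comes with each control period).
- read_camera(name): name is "scene" or "top"; returns a dict with "image" (400x640x3 uint8, blue, green, red), "z_map" (400x640 float32, mm along the optical axis (not along the pixel's ray), 0 where there is no reading), "mtx" (3x3 intrinsics, pixels), "R" (3x3) and "t" (3): a world point X has camera coordinates R X + t. Camera axes: x right, y down, z forward; pixel columns grow to the right and rows downward; lengths in mm; the calibration is good to about 2 mm. A picture is of the moment at which its call begins.
- close_job(): hands the job in, once; it reports no verdict.
The state is a dict: "t": time; "joint_positions": joint angles; "joint_vel": joint speeds; "effort": joint torques, N m; "tcp_pos": TCP position; "tool_rot": TCP orientation; "ft_force": force on the tool from outside, world axes, zero at the start; "torque": the same for the moment, N m; "opening": finger opening in mm.
Only numpy, scipy, OpenCV 4.12 (cv2) and the standard library are available. Lean on these libraries where they do the work, as an engineer would, in place of code of your own. Each camera call takes 0.05 s, during which the arm holds its last target. There are 200 camera calls.

## Working session

There is one attempt and no reset: what is moved stays moved. The work goes in short steps, Python scripts to look and compute and a tool call to move; the robot and the scene stay as the last step left them, time stands still between calls to the robot, and variables do not carry over. Pictures are saved under pics/ and viewed, about 8 in all and at most 12, crops included, and the job is handed in when it is done.

Besides the shell and the picture viewer there is one more tool, called as a command line: name --argument value ..., lists and objects as JSON in quotes. step_arm: Moves the arm, as the interface text tells. Its arguments: {"type":"object","properties":{"targets":{"type":"string"},"claw":{"type":"number"},"grip_force":{"type":"number"}},"required":["targets"]}

```bash
mkdir -p pics; python3 - <<'E'
from bench import *
import cv2,numpy as np
s=sense();print({k:np.round(v,3) for k,v in s.items()},tcp_to_tips)
for n in("scene","top"):
    c=read_camera(n);cv2.imwrite(f"pics/{n}0.png",c["image"]);np.savez(f"{n}0.npz",**c);print(n,c["mtx"].tolist(),np.round(c["R"],4).tolist(),c["t"])
E
```

```text
{'t': np.float64(0.0), 'joint_positions': array([ 1.023,  0.359,  1.511,  0.   ,  1.273, -0.115]), 'joint_vel': array([-0.002,  0.001,  0.   , -0.   ,  0.   , -0.002]), 'effort': array([ 1.0000e-03, -5.2764e+01, -2.7862e+01, -0.0000e+00,  1.3000e-02,
       -0.0000e+00]), 'tcp_pos': array([251.288, 544.111, 252.445]), 'tool_rot': array([-6.740e-01, -3.068e+00,  3.000e-03]), 'ft_force': array([ 0.355, -0.13 , -0.566]), 'torque': array([ 0.039, -0.03 , -0.004]), 'opening': np.float64(85.323)} 22.0
scene [[364.7691968765427, 0.0, 320.8232051678979], [0.0, 364.7691968765427, 195.58775578574986], [0.0, 0.0, 1.0]] [[0.6412, 0.7673, 0.0115], [0.4951, -0.4022, -0.7701], [-0.5863, 0.4995, -0.6378]] [-388.7232464  -174.54393116 1275.85294356]
top [[464.35737749868514, 0.0, 326.001783536691], [0.0, 464.35737749868514, 199.50317034458047], [0.0, 0.0, 1.0]] [[0.0134, -0.9999, 0.0102], [-0.9967, -0.0142, -0.0796], [0.0797, -0.0091, -0.9968]] [  74.63815908  518.13149973 1323.58237023]
```

View pics/top0.png

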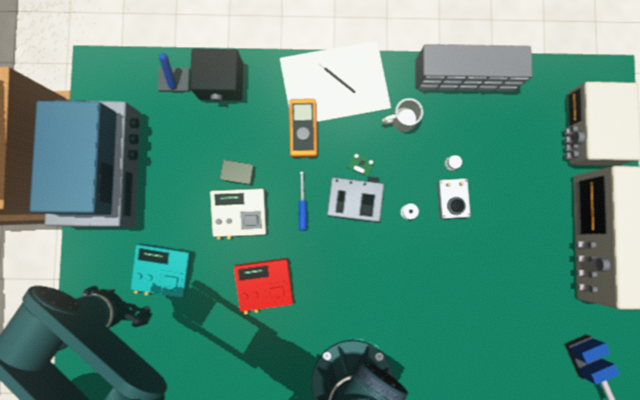

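View pics/scene0.png

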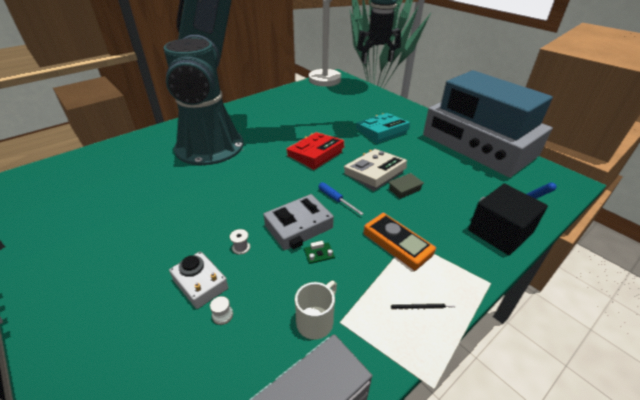

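The top view shows the supply at (238,213) with its key near (250,219), the outlet box at (355,199) with the wide rocker near (368,205), and the pod at (455,199) with its button near (457,206). I'll enlarge that area and measure it.

```bash
cat > h.py <<'E'
import numpy as np,cv2
def ray(c,u,v,z):
    R,t,K=c["R"],c["t"],c["mtx"]; C=-R.T@t; d=R.T@np.linalg.solve(K,[u,v,1.]); return C+d*(z-C[2])/d[2]
def proj(c,X):
    p=c["mtx"]@(c["R"]@np.asarray(X,float)+c["t"]); return p[:2]/p[2]
E
python3 - <<'E'
import numpy as np,cv2
from h import *
c=dict(np.load("top0.npz"));im=c["image"]
cv2.imwrite("pics/topcrop.png",np.vstack([cv2.resize(im[175:245,195:335],None,fx=5.6,fy=4.2*4/3*1.0,interpolation=cv2.INTER_CUBIC)[:392]])) 
a=cv2.resize(im[182:244,203:275],None,fx=5.5,fy=5.5,interpolation=cv2.INTER_CUBIC)
b=cv2.resize(im[170:232,321:393],None,fx=5.5,fy=5.5,interpolation=cv2.INTER_CUBIC)
cv2.imwrite("pics/crop1.png",np.hstack([a,b]))
hsv=cv2.cvtColor(im,cv2.COLOR_BGR2HSV)
notgreen=((hsv[...,1]<110)).astype(np.uint8)
def box(x0,y0,x1,y1,z,name,m):
    mm=np.zeros_like(m);mm[y0:y1,x0:x1]=m[y0:y1,x0:x1]
    mm=cv2.morphologyEx(mm,cv2.MORPH_OPEN,np.ones((3,3)))
    cs,_=cv2.findContours(mm,0,1);k=max(cs,key=cv2.contourArea)
    P=np.array([ray(c,*p[0],z)[:2] for p in k],np.float32)
    print(name,cv2.minAreaRect(P),cv2.contourArea(k))
box(203,182,275,244,40,"supply",notgreen)
box(321,170,393,232,45,"outlet",notgreen)
box(432,172,475,225,40,"pod",notgreen)
dark=(im.max(2)<70).astype(np.uint8)
box(440,190,475,220,62,"btn/collar",dark)
z=c["z_map"]
for u,v in [(250,219),(368,205),(457,206),(238,213),(457,186)]:
    Z=z[v,u];X=c["R"].T@(np.linalg.solve(c["mtx"],[u,v,1.])*Z-c["t"]);print(u,v,X)
E
```

```text
supply ((475.7467041015625, 331.9620361328125), (135.3318634033203, 159.8287353515625), 3.6316261291503906) 2538.5
outlet ((523.4683227539062, -1.860321044921875), (152.56883239746094, 126.12210083007812), 83.64618682861328) 2082.5
pod ((524.6585083007812, -282.9119567871094), (114.23133850097656, 90.23625946044922), 4.4287943840026855) 1177.0
btn/collar ((503.4524841308594, -286.0261535644531), (33.81366729736328, 33.98286437988281), 89.53916931152344) 116.5
250 219 [456.79843208 296.36533232  43.18147267]
368 205 [500.53799544 -36.65029768  53.22888002]
457 206 [ 500.43483622 -285.09222357   65.0753059 ]
238 213 [473.28754342 330.63730307  43.78778648]
457 186 [ 559.50479189 -292.59278395   41.23693594]
```

View pics/crop1.png

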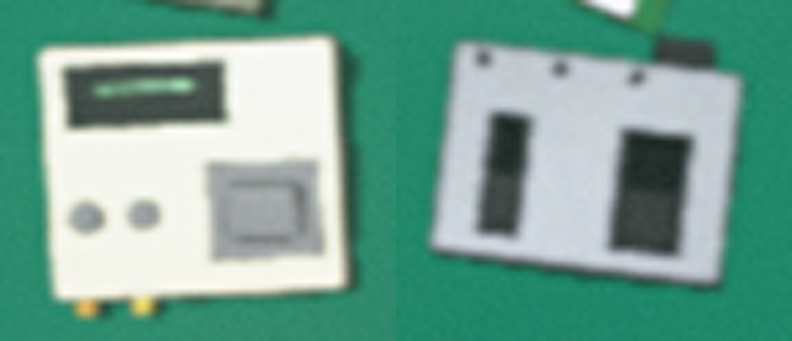

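In the crop, the key's top is centred at about full-image pixel (251.0,220.1). The rocker's centre is at about (367.1,204.5), with its raised far end near (367.7,198). Next I'll compute the targets and the first move.

```bash
cat >> h.py <<'E'
from scipy.spatial.transform import Rotation as Ro
T={"key":(251.0,220.1,46.5,3.6),"rock":(367.7,198.1,60,-6.4)}
def go(xyz,yaw):
    from bench import sense
    s=sense();R=Ro.from_rotvec(s["tool_rot"])
    y=np.radians(yaw)
    D=Ro.from_matrix(np.array([[-np.cos(y),-np.sin(y),0],[-np.sin(y),np.cos(y),0],[0,0,-1]]).T)
    D=Ro.from_matrix(np.array([[-np.cos(y),-np.sin(y),0],[-np.sin(y),np.cos(y),0],[0,0,-1]]))
    print("t",s["t"],"tcp",s["tcp_pos"].round(1),"F",s["ft_force"].round(1),"open",s["opening"])
    print("shift m",(R.inv().apply(np.array(xyz)-s["tcp_pos"])/1000).round(4),"turn",np.degrees((R.inv()*D).as_rotvec()).round(2))
E
python3 - <<'E'
from h import *
c=dict(np.load("top0.npz"));s=dict(np.load("scene0.npz"))
K=ray(c,251.0,220.1,46.5);P=ray(c,367.1,204.5,54);Q=ray(c,367.7,198.1,60);B=np.array([503.5,-286,62])
print(K,P,Q)
im=s["image"].copy();im=cv2.resize(im,None,fx=3,fy=3,interpolation=cv2.INTER_CUBIC)
for X in(K,P,Q,B):
    p=proj(s,X);print(p);cv2.drawMarker(im,tuple(int(v) for v in (p*3+1)),(0,0,255),0,12,1)
cv2.imwrite("pics/sc1.png",im[420:940,480:1250])
go([K[0],K[1],130],3.6)
E
```

```text
[453.61560241 292.95524058  46.5       ] [501.86240166 -34.02303173  54.        ] [519.4988782  -35.00796998  60.        ]
[362.08866383 162.04649112]
[284.57814671 213.64099865]
[288.22961917 215.7260319 ]
[190.76086694 260.49102444]
t 0.1 tcp [251.4 544.2 252.6] F [ 0.5 -0.1  0.3] open 85.44967004664161
shift m [-0.289  -0.143   0.1227] turn [ -0.09  -0.03 -28.4 ]
```

View pics/sc1.png

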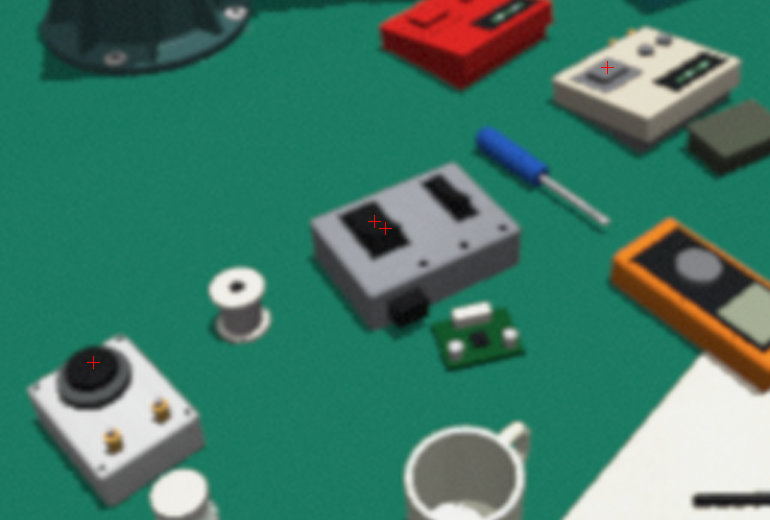

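The reprojected points sit on the key, the rocker's far half and the button in the scene view, so the two cameras agree. Moving over the key with the claw shut.

step_arm --targets "-0.05 -0.025 0.01 0 0 -5; -0.105 -0.052 0.02 0 0 -11; -0.16 -0.08 0.03 0 0 -17; -0.215 -0.107 0.04 0 0 -23; -0.27 -0.134 0.05 0 0 -28.4" --claw -1 --grip_force 40

```text
t: 0.72
tcp_pos: [441.0, 307.5, 202.2]
tool_rot: [0.104, -3.139, 0.002]
ft_force: [1.2, -0.3, 0.7]
opening: 0.0
```

```bash
python3 -c "
from h import *
go([453.6,293,110],3.6)"
```

```text
t 0.725 tcp [441.  307.5 202.2] F [ 1.2 -0.3  0.7] open 0.04571764482059802
shift m [-0.0117 -0.0152  0.0922] turn [-0.08 -0.06  0.2 ]
```

step_arm --targets "-0.0117 -0.0152 0.03 0 0 0.2; -0.0117 -0.0152 0.07 0 0 0.2; -0.0117 -0.0152 0.11 0 0 0.2; -0.0117 -0.0152 0.11 0 0 0.2"

```text
t: 1.23
tcp_pos: [451.1, 291.6, 89.6]
tool_rot: [0.098, -3.132, 0.007]
ft_force: [-0.5, 0.9, -1.0]
opening: 0.2
```

```bash
python3 - <<'E'
from bench import *
from h import *
go([453.6,293,70],3.6)
c=read_camera("scene");a=cv2.resize(c["image"][90:230,280:440],None,fx=4,fy=4,interpolation=cv2.INTER_CUBIC);cv2.imwrite("pics/k.png",a)
E
```

```text
t 1.225 tcp [451.1 291.6  89.6] F [-0.5  0.9 -1. ] open 0.20056913242053348
shift m [-0.0028  0.0014  0.0196] turn [-0.23 -0.45 -0.02]
```

View pics/k.png

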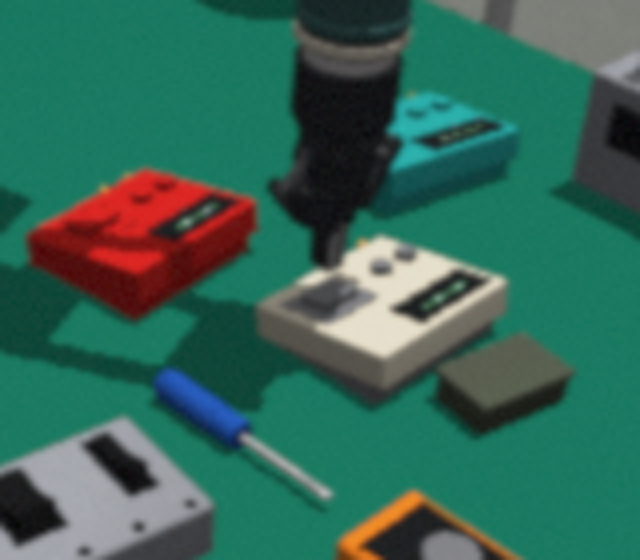

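The shut fingertips are directly above the rectangular key and clear of the round keys. Lowering gently.

step_arm --targets "-0.0025 0.0014 0.01 0 0 0; -0.0025 0.0014 0.017 0 0 0; -0.0025 0.0014 0.02 0 0 0; -0.0025 0.0014 0.022 0 0 0;-0.0025 0.0014 0.022 0 0 0"

```text
t: 1.9
tcp_pos: [454.9, 294.0, 69.5]
tool_rot: [0.098, -3.136, 0.004]
ft_force: [-0.4, -0.3, 1.2]
opening: -0.2
```

step_arm --targets "0 0 0.001 0 0 0; 0 0 0.002 0 0 0; 0 0 0.003 0 0 0"

```text
t: 2.28
tcp_pos: [455.3, 294.1, 66.8]
tool_rot: [0.098, -3.137, 0.004]
ft_force: [0.6, -0.8, 2.6]
opening: -0.1
```

step_arm --targets "0 0 0.001 0 0 0; 0 0 0.002 0 0 0; 0 0 0.002 0 0 0"

```text
t: 2.65
tcp_pos: [455.5, 294.1, 64.8]
tool_rot: [0.099, -3.137, 0.004]
ft_force: [0.8, -0.8, 4.1]
opening: 0.2
```

step_arm --targets "0 0 0.001 0 0 0; 0 0 0.002 0 0 0; 0 0 0.002 0 0 0"

```text
t: 3.02
tcp_pos: [455.7, 294.2, 64.1]
tool_rot: [0.099, -3.138, 0.004]
ft_force: [-2.8, -2.6, 16.9]
opening: -0.3
```

The key has bottomed out: force rose sharply to 17 N at TCP z 64.1. Lifting away.

step_arm --targets "0 0 -0.01 0 0 0; 0 0 -0.04 0 0 0; 0 0 -0.075 0 0 0; 0 0 -0.075 0 0 0"

```text
t: 3.52
tcp_pos: [457.4, 295.2, 141.4]
tool_rot: [-0.099, 3.138, -0.0]
ft_force: [0.2, 0.1, -0.5]
opening: -0.2
```

```bash
python3 -c "
from h import *
go([519.7,-35.5,140],-6.4)"
```

```text
t 3.525 tcp [457.4 295.2 141.4] F [ 0.2  0.1 -0.5] open -0.16602201226059068
shift m [-0.0414 -0.334   0.0016] turn [ 0.    0.13 10.01]
```

step_arm --targets "-0.008 -0.06 0 0 0 2; -0.016 -0.12 0 0 0 4; -0.024 -0.18 0 0 0 6; -0.032 -0.24 0 0 0 8; -0.0375 -0.3 0 0 0 10"

```text
t: 4.15
tcp_pos: [513.2, -3.6, 140.6]
tool_rot: [0.177, 3.136, 0.001]
ft_force: [1.0, 0.5, 0.1]
opening: 0.0
```

```bash
python3 -c "
from h import *
go([519.7,-35.5,100],-6.4)"
```

```text
t 4.15 tcp [513.2  -3.6 140.6] F [1.  0.5 0.1] open 0.04256810979371967
shift m [-0.01   -0.031   0.0405] turn [ 0.02  0.05 -0.05]
```

step_arm --targets "-0.01 -0.031 0 0 0 0; -0.01 -0.031 0.02 0 0 0; -0.01 -0.031 0.04 0 0 0; -0.01 -0.031 0.045 0 0 0; -0.01 -0.031 0.045 0 0 0"

```text
t: 4.78
tcp_pos: [519.1, -35.2, 94.9]
tool_rot: [-0.177, -3.136, -0.001]
ft_force: [0.4, 0.3, 0.1]
opening: -0.3
```

```bash
python3 - <<'E'
from bench import *
from h import *
go([519.7,-35.5,76],-6.4)
c=read_camera("scene");a=cv2.resize(c["image"][150:270,220:360],None,fx=4,fy=4,interpolation=cv2.INTER_CUBIC);cv2.imwrite("pics/r.png",a)
E
```

```text
t 4.775 tcp [519.1 -35.2  94.9] F [0.4 0.3 0.1] open -0.32071307485722983
shift m [-0.0006 -0.0002  0.0189] turn [ 0.04 -0.06 -0.05]
```

View pics/r.png

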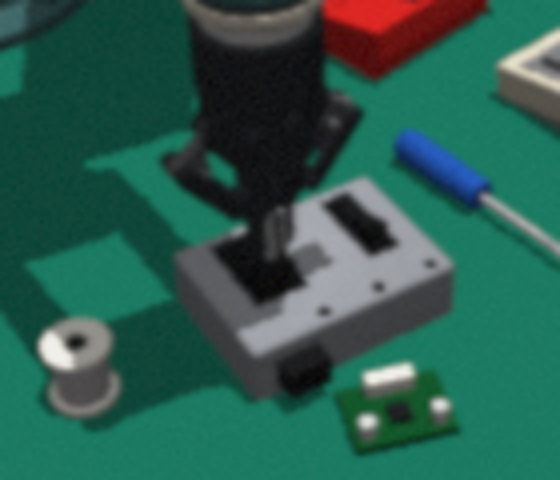

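The fingertips are just above the wide rocker's raised half and clear of the narrow one. Pushing down.

step_arm --targets "-0.001 0 0.008 0 0 0; -0.001 0 0.012 0 0 0; -0.001 0 0.015 0 0 0; -0.001 0 0.017 0 0 0; -0.001 0 0.018 0 0 0"

```text
t: 5.45
tcp_pos: [521.0, -35.5, 77.6]
tool_rot: [0.176, 3.136, 0.001]
ft_force: [1.5, 0.5, 2.6]
opening: 0.1
```

step_arm --targets "0 0 0.001 0 0 0; 0 0 0.002 0 0 0; 0 0 0.003 0 0 0; 0 0 0.003 0 0 0"

```text
t: 5.95
tcp_pos: [521.0, -35.5, 75.0]
tool_rot: [0.176, 3.135, 0.0]
ft_force: [0.1, 0.7, 8.1]
opening: 0.3
```

step_arm --targets "0 0 0.001 0 0 0; 0 0 0.002 0 0 0; 0 0 0.002 0 0 0"

```text
t: 6.32
tcp_pos: [521.1, -35.5, 74.8]
tool_rot: [0.176, 3.135, 0.0]
ft_force: [-2.9, 1.2, 23.8]
opening: -0.1
```

step_arm --targets "0 0 -0.01 0 0 0; 0 0 -0.03 0 0 0; 0 0 -0.06 0 0 0; 0 -0.05 -0.06 0 0 0; 0 -0.1 -0.06 0 0 0"

```text
t: 6.95
tcp_pos: [509.0, -135.2, 135.0]
tool_rot: [0.173, 3.136, 0.001]
ft_force: [0.3, -0.2, -0.2]
opening: -0.4
```

```bash
python3 - <<'E'
from bench import *
from h import *
go([503.5,-286,110],4.4)
c=read_camera("top");a=cv2.resize(c["image"][172:242,200:400],None,fx=4,fy=4,interpolation=cv2.INTER_CUBIC)
c=read_camera("scene");b=cv2.resize(c["image"][150:270,220:420],None,fx=4,fy=4,interpolation=cv2.INTER_CUBIC)
cv2.imwrite("pics/r2.png",np.vstack([a,b])[:600*2][:760:1] if 0 else cv2.resize(np.vstack([a,b]),None,fx=.78,fy=.78))
E
```

```text
t 6.95 tcp [ 509.  -135.2  135. ] F [ 0.3 -0.2 -0.2] open -0.4176511292015122
shift m [-0.0111 -0.1505  0.0249] turn [  0.02   0.05 -10.71]
```

View pics/r2.png

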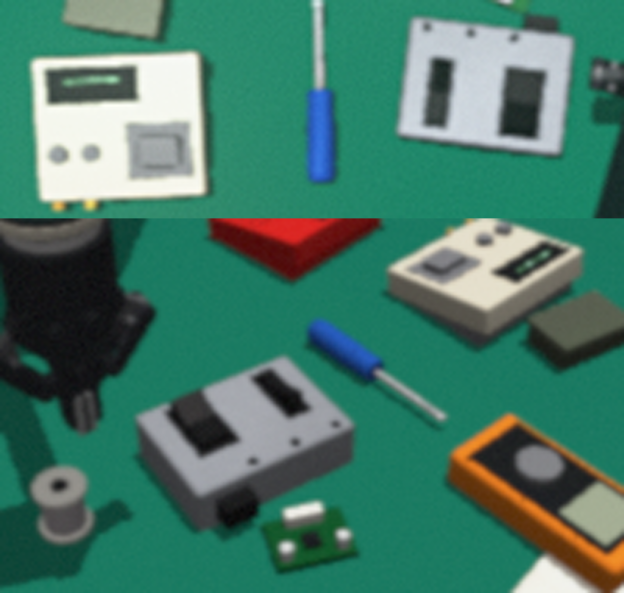

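The wide rocker has gone over: its near half is now raised. The narrow rocker is unchanged, the key is back out, and nothing else has moved. Now to the pod.

step_arm --targets "-0.003 -0.05 0 0 0 -4; -0.008 -0.1 0 0 0 -7.5; -0.011 -0.15 0 0 0 -10.6; -0.011 -0.1505 0.015 0 0 -10.7; -0.011 -0.1505 0.03 0 0 -10.7"

```text
t: 7.68
tcp_pos: [501.7, -288.1, 103.6]
tool_rot: [0.11, -3.139, -0.001]
ft_force: [-1.2, -0.1, 0.1]
opening: 0.2
```

```bash
python3 - <<'E'
from bench import *
from h import *
go([503.5,-286,84],4.4)
c=read_camera("scene");b=cv2.resize(c["image"][200:330,130:290],None,fx=4,fy=4,interpolation=cv2.INTER_CUBIC)
cv2.imwrite("pics/p.png",b)
E
```

```text
t 7.675 tcp [ 501.7 -288.1  103.6] F [-1.2 -0.1  0.1] open 0.2033779704667858
shift m [-0.002   0.0019  0.0196] turn [ 0.04 -0.04 -0.37]
```

View pics/p.png

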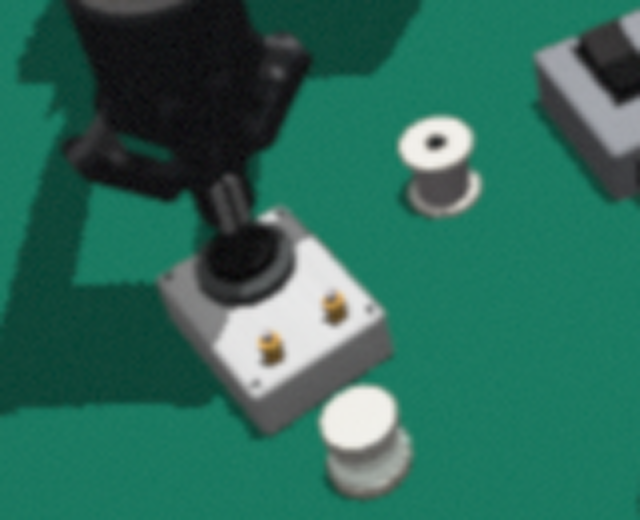

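The fingertips are about 20 mm above the middle of the pod's button. Pressing straight down.

step_arm --targets "-0.002 0.0019 0.008 0 0 0; -0.002 0.0019 0.015 0 0 0; -0.002 0.0019 0.019 0 0 0; -0.002 0.0019 0.021 0 0 0; -0.002 0.0019 0.022 0 0 0"

```text
t: 8.35
tcp_pos: [502.5, -284.5, 79.9]
tool_rot: [0.112, -3.136, -0.004]
ft_force: [-1.1, 2.6, 4.5]
opening: -0.0
```

step_arm --targets "0 0 0.001 0 0 0; 0 0 0.002 0 0 0; 0 0 0.003 0 0 0; 0 0 0.003 0 0 0"

```text
t: 8.85
tcp_pos: [502.5, -284.5, 77.9]
tool_rot: [0.112, -3.137, -0.004]
ft_force: [-2.4, 5.1, 13.7]
opening: 0.2
```

step_arm --targets "0 0 0 0 0 0; 0 0 0 0 0 0; 0 0 0 0 0 0; 0 0 0 0 0 0; 0 0 0 0 0 0"

```text
t: 9.48
tcp_pos: [502.5, -284.5, 78.1]
tool_rot: [0.112, -3.137, -0.004]
ft_force: [-1.3, 3.5, 6.6]
opening: -0.1
```

```bash
python3 - <<'E'
from bench import *
from h import *
go([503.5,-286,78],4.4)
c=read_camera("scene");b=cv2.resize(c["image"][200:330,130:290],None,fx=4,fy=4,interpolation=cv2.INTER_CUBIC)
cv2.imwrite("pics/p2.png",b)
E
```

```text
t 9.475 tcp [ 502.5 -284.5   78.1] F [-1.3  3.5  6.6] open -0.08746068970905248
shift m [-0.0009 -0.0016  0.    ] turn [ 0.16 -0.16 -0.33]
```

View pics/p2.png

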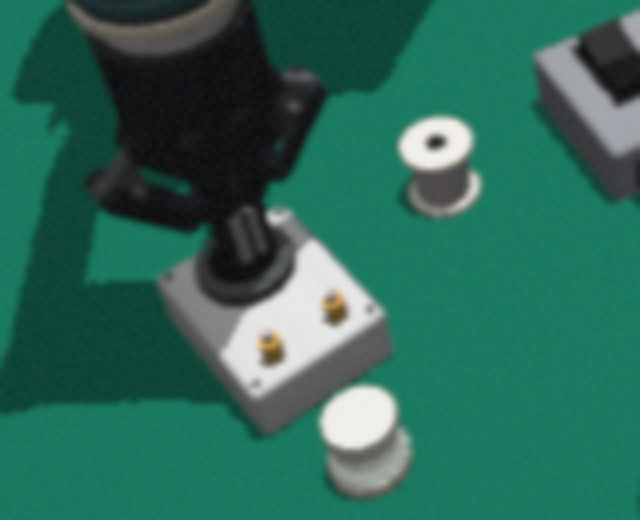

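The pod is where it was and level, with the fingers on the button. I'll add a little push for margin, check once more and hand in.

step_arm --targets "0 0 0.001 0 0 0; 0 0 0.001 0 0 0; 0 0 0.001 0 0 0; 0 0 0.001 0 0 0"

```text
t: 10.02
tcp_pos: [502.5, -284.5, 77.9]
tool_rot: [0.112, -3.137, -0.004]
ft_force: [-4.0, 3.1, 13.5]
opening: -0.1
```

```bash
python3 -c "
from bench import *
s=sense();print(s['tcp_pos'],s['ft_force'],abs(s['joint_vel']).max())
if s['ft_force'][2]>7 and s['tcp_pos'][2]<78.6: close_job();print('closed')"
```

```text
[ 502.49607576 -284.49936717   77.89956318] [-4.01930779  3.06391149 13.5173451 ] 0.0018901902293135355
the job is handed in; nothing more can be done
closed
```

All three steps were done in order, and I handed the job in at about 10 s with the fingers still holding the pod's button down. The interface reports no verdict.

1. **Supply key:** I pressed the rectangular key to its stop, where the force rose to 17 N. A later picture showed it back out.
2. **Wide rocker:** I pushed the raised far end down to its stop at 24 N, with the fingertips about 53 mm above the bench. Pictures showed its near half raised and the narrow rocker unchanged.
3. **Pod button:** I pressed it down until the fingertips were about 56 mm above the bench, its fully down height, and held it at about 13.5 N with the arm still. The picture taken during the hold showed the pod level and not visibly moved.

I read the key, rocker and button positions from pictures, forces and fingertip heights, not from the joint values. While the button was held, the wrist force sensor also read 3–5 N sideways. No check failed. I did not picture the supply, the narrow rocker or the tin, board, meter, screwdriver and mug again after the rocker step.

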